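# Empty the cavity plate, then hold it up at the mark

## Task

Take the three moulded rings off the hinged mould plate and put them in the blue tray. Only when all three are in the tray, swing the empty plate up by its U-handle until the red pointer stands in the yellow band of the quadrant, and keep holding it still by the handle - the hinge will not stay up by itself, so finish with the plate in your grip so that I can clean the mould half under it. Leave the trays, the spray can and the brush where they are, and never let the plate drop.

Things in the scene. Friction and masses are not known exactly. Their poses are not given: they have to be found in the camera images.
- mould: low steel mould bolted to the bench, 200 (x) x 220 (y) mm; origin at the centre of its underside, axes as hinge, the hinge axis at x = +112 mm. Stack: clamping plate 20 mm, lower plate 20 mm, hinged cavity plate 12 mm on top (top face 52 mm above the bench when shut).
- hinge (a point): middle of the hinge axis of the plate, at the far side of the mould, 46 mm above the bench. Axes are the mould's: x level from the handle side to the hinge side (away from the robot, give or take the mould's yaw), y along the hinge axis to the left, z up. It does not move.
- plate (a joint): angle (rad) of the hinged cavity plate: 0 = shut and level; grows as its handle side is lifted up and over towards the hinge; stop at 1.75. Stained aluminium, 200 x 180 x 12 mm, near edge 212 mm from the hinge axis, about 0.9 kg with handle, 4 x 3 cavities 35 mm wide. The hinge turns freely: let go, it falls shut. The pointer stands mid-band at 0.96 rad (55 degrees), in the band from 0.89 to 1.03.
- handle_grip (a point): middle of the straight grip of the U-shaped handle on the plate's near edge, at the rod's axis: 10 mm round steel rod, the straight grip 94 mm long along the hinge direction, 272 mm from the hinge axis, 46 mm above the bench when shut, with 55 mm open between it and the plate's edge. Axes as hinge when shut, turning with the plate.
- tray: blue plastic open tray for finished rings, 170 x 130 x 40 mm outside, walls and floor 4 mm; origin at the centre of its underside, x along its long side, z up; loose, 0.45 kg
- reject_bin: red plastic open bin for rejects, same size and axes as the blue tray, with one amber scorched ring in it; not to be used or moved
- spray_can: upright spray can, white with a green label, 58 mm across, 170 mm tall; origin at the centre of its foot; bystander
- brush: cleaning brush, 190 mm long, brown wooden handle, brass ferrule, grey bristles, lying along its own x; bystander
- ring1: milky-white silicone ring, 32 mm outside, 13 mm hole, 15 mm thick, 11.5 g, lying flat in a 4 mm deep cavity of the plate so that 11 mm stands proud (178 mm from the hinge axis, right column, 46 mm to the -y side); origin at the centre of its underside (48 mm above the bench at the start), z up
- ring2: milky-white silicone ring, 32 mm outside, 13 mm hole, 15 mm thick, 11.5 g, lying flat in a 4 mm deep cavity of the plate so that 11 mm stands proud (178 mm from the hinge axis, left column, 46 mm to the +y side); origin at the centre of its underside (48 mm above the bench at the start), z up
- ring3: milky-white silicone ring, 32 mm outside, 13 mm hole, 15 mm thick, 11.5 g, lying flat in a 4 mm deep cavity of the plate so that 11 mm stands proud (134 mm from the hinge axis, middle column); origin at the centre of its underside (48 mm above the bench at the start), z up
- band (a point): centre of the yellow band on the quadrant, a fixed steel quarter-ring strip standing round the hinge axis on the mould's left (+y) edge, 80 mm mean radius, 18 mm broad, its top 135 mm above the bench. The band is 8 degrees wide along the strip, its middle 55 degrees up from level.
- pointer (a point): tip of the red pointer on the plate's left edge, beside the quadrant strip, 105 mm from the hinge axis; it turns with the plate and points along it
Not all that is in view belongs to the job. Leave any green, pink or purple look-alike of the ring2 alone.

How it is judged:
On the way, in this order (a step that is already met when the one before it is completed fails the run):
1. all three rings lie in the blue tray, let go (x of ring1 in the frame of tray between -0.08 and 0.08 m and y of ring1 in the frame of tray between -0.06 and 0.06 m and z of each of ring1, ring2, ring3 in the frame of tray below 0.036 m and x of ring2 in the frame of tray between -0.08 and 0.08 m and y of ring2 in the frame of tray between -0.06 and 0.06 m and x of ring3 in the frame of tray between -0.08 and 0.08 m and y of ring3 in the frame of tray between -0.06 and 0.06 m and contact force between the fingers and ring1 below 0.05 N and contact force between the fingers and ring2 below 0.05 N and contact force between the fingers and ring3 below 0.05 N and linear speed of each of ring1, ring2, ring3 below 0.05 m/s), for 0.2 s.
2. the plate is held by its handle with the pointer in the yellow band (value of joint plate between 0.89 and 1.03 rad and (contact force between the fingers and u_handle_0 above 1.5 N or contact force between the fingers and u_handle_1 above 1.5 N or contact force between the fingers and u_handle_2 above 1.5 N or contact force between the fingers and u_handle_3 above 1.5 N or contact force between the fingers and u_handle_4 above 1.5 N)), for 0.3 s.
At the end, for the whole second after the job is handed in: The plate stands still (under 0.05 rad/s) between 0.89 and 1.03 rad (pointer inside the yellow band), carried by the fingers on its U-handle (over 1.5 N); the three white rings lie inside the blue tray; the tray and the bystanders are within 4 cm of where they stood (all of step 2 and x of ring1 in the frame of tray between -0.08 and 0.08 m and y of ring1 in the frame of tray between -0.06 and 0.06 m and z of each of ring1, ring2, ring3 in the frame of tray below 0.036 m and x of ring2 in the frame of tray between -0.08 and 0.08 m and y of ring2 in the frame of tray between -0.06 and 0.06 m and x of ring3 in the frame of tray between -0.08 and 0.08 m and y of ring3 in the frame of tray between -0.06 and 0.06 m and velocity of joint plate between -0.05 and 0.05 rad/s and distance of each of tray, reject_bin, spray_can, brush from where it was at the start of the episode below 0.04 m); the arm keeps its last pose, push and grip.
It fails at once if the plate is lifted while a white ring is not yet in the blue tray (value of joint plate above 0.1 rad and not ((x of ring1 in the frame of tray between -0.08 and 0.08 m and y of ring1 in the frame of tray between -0.06 and 0.06 m and z of ring1 in the frame of tray below 0.036 m) and (x of ring2 in the frame of tray between -0.08 and 0.08 m and y of ring2 in the frame of tray between -0.06 and 0.06 m and z of ring2 in the frame of tray below 0.036 m) and (x of ring3 in the frame of tray between -0.08 and 0.08 m and y of ring3 in the frame of tray between -0.06 and 0.06 m and z of ring3 in the frame of tray below 0.036 m))).
It fails at once if the plate drops or is slammed back (velocity of joint plate below -1 rad/s).
It fails at once if the blue tray or the red bin is pushed away (distance of any of tray, reject_bin from where it was at the start of the episode above 0.04 m).
It fails at once if the spray can or the brush is pushed away, or the can is tipped over (distance of any of spray_can, brush from where it was at the start of the episode above 0.04 m or angle between spray_can's own z axis and vertical above 0.5 rad).
It also fails if it takes over 72 s, if anything falls off the work surface, if the arm or the gripper's body presses on something with over 40 N, if the wrist force passes 120 N, or if a joint passes its speed limit or range.

## Robot

A 7-joint arm with a two-finger parallel gripper is mounted at the origin on the work surface. World frame = base frame: x ahead of the robot, y to its left, z up, the work surface at z = 0. Lengths are in m, angles in rad, forces in N, time in s.
With the tool pointing down it reaches from about 0.4 to 0.85 m from the base axis. Payload 10.4 kg.
Tool frame: the origin (TCP) lies at the very end of the fingers, on their centre line; the grasp point (between the pads) lies 19 mm behind it (grip_depth is the distance from the TCP to the grasp point, in m); z points along the fingers, y is the line along which they close (so a half turn about z gives the same grasp; the last joint's range is limited). The gripper opens to 87 mm and grips with 3 to 60 N. Pads are 19 mm wide; open, the fingers measure 117 mm over their backs; the gripper's body (75 mm by 190 mm) begins 51 mm behind the grasp point.
Start: joints at [1.284, 0.332, -0.065, 1.46, 0.022, 1.35, -0.088], TCP at [0.163, -0.603, 0.223] pointing down, gripper open.
Joint ranges: [-2.6, 2.6], [-0.5, 2.12], [-1.47, 1.34], [0.16, 2.42], [-1.27, 4.41], [0.06, 2.06], [-2.6, 2.6]. Speed limits (rad/s): [2.22, 2.22, 2.79, 2.79, 3.14, 3.14, 3.14].

## Interface

Orientations are given as a unit quaternion [w, x, y, z].
In Python, from plant import observe, get_image, finish_job, find_in, grip_depth gives the robot as it stands.
- The arm moves only by the tool send_rows, never from a script. Its argument "motion" is a list of rows, each an object of numbers: "dx", "dy", "dz": the shift along the tool's x, y, z in units of 25 mm (1.0 is 25 mm); "ax", "ay", "az": the turn, a rotation vector about the tool's x, y, z in units of 8 degrees (1.0 is 8 degrees); "hand": the closure, from -1 (fully open) to 1 (shut). In form: [{"dx": .., "dy": .., "dz": .., "ax": .., "ay": .., "az": .., "hand": ..}, ...]. A call has 1 to 12 rows; each row shifts and turns the commanded pose from where the row before left it, along the tool's axes as they then stand; what a row does not reach is not made up. A row lasts 1/8 s, in which the tool goes at most 62.5 mm and 10.7 degrees, less where a joint would pass 70% of its speed; a pose out of reach is approached as far as the arm can. A call is refused whole if a number of a shift passes 1 or a number of a turn 1, either way. A call with a gripper value outside its range is refused whole. The fingers move at their own pace and stop on an object; "force" is the grip in N (left out, the last holds). Time passes only in rows, so rows that do not move let the fingers close. It gives the time, the measured TCP pose, the force, the opening and the grip force at its end, in the units of the state.
- observe(): the state, without advancing time (a new reading comes with each control period).
- get_image(name): name is "scene" or "top"; returns a dict with "img" (480x640x3 uint8, red, green, blue), "K" (3x3 intrinsics, pixels), "rvec" (rotation vector, rad) and "tvec" (3), from world to camera coordinates, as OpenCV has them. Camera axes: x right, y down, z forward; pixel columns grow to the right and rows downward; lengths in m; the calibration is good to about 2 mm. A picture is of the moment at which its call begins. There is no depth.
- finish_job(): hands the job in; it is judged then, once.
Trained networks look in a picture, given as the dict that the camera call returned (one of the last four; its "shot" number tells which), for a name from the list of things; names that differ only in an ending like _2 or _b are one class to them, and where a whole thing is asked for, a point or a joint stands for the part that bears it (a point fixed in the world has none). Each returns a list of dicts, best first, with "conf" (0 to 1); they miss things now and then, are a little off and sometimes report something else, mostly with a low value. They report only what shows in the picture. A call takes as long as a camera call. They do not tell look-alikes from the thing itself.
- find_in(picture, label): "bbox" ([left, top, right, bottom] in pixels, round what is visible of it).
The state is a dict: "t": time; "qpos": joint angles; "qd": joint speeds; "joint_torque": joint torques, N m; "eef_pos": TCP position; "tool_rot": TCP orientation; "wrist_force": force on the tool from outside, world axes, zero at the start; "moment": the same for the moment, N m; "gripper_width": opening from 0.0 (shut) to 1.0 (fully open); "grip_force": force on a finger pad.
Only numpy, scipy, OpenCV 4.12 (cv2) and the standard library are available. Lean on these libraries where they do the work, as an engineer would, in place of code of your own. Each camera call takes 0.05 s, during which the arm holds its last target. There are 200 camera calls.

## Working session

There is one attempt and no reset: what is moved stays moved. The work goes in short steps, Python scripts to look and compute and a tool call to move; the robot and the scene stay as the last step left them, time stands still between calls to the robot, and variables do not carry over. Pictures are saved under pics/ and viewed, at most 10 in all, crops included, and the job is handed in when it is done.

Besides the shell and the picture viewer there is one more tool, called after "Emit:" in YAML: its name, and indented under it one key for each argument. send_rows: Moves the arm, as the interface text tells. Its arguments: {"type":"object","properties":{"motion":{"type":"array","items":{"type":"object","properties":{"dx":{"type":"number"},"dy":{"type":"number"},"dz":{"type":"number"},"ax":{"type":"number"},"ay":{"type":"number"},"az":{"type":"number"},"hand":{"type":"number"}}}},"force":{"type":"number"}},"required":["motion"]}

```bash
mkdir -p pics
python3 - <<'E'
from plant import *
import cv2,json
s=observe();print({k:s[k] for k in('t','eef_pos','tool_rot','wrist_force','gripper_width')})
for n in('top','scene'):
    p=get_image(n);cv2.imwrite(f'pics/{n}0.png',p['img'][:,:,::-1])
    print(n,p['K'],p['rvec'],p['tvec'])
    for l in('mould','plate','handle_grip','tray','reject_bin','spray_can','brush','ring1','pointer'):
        print(l,[( [round(float(x)) for x in d['bbox']],round(d['conf'],2)) for d in find_in(p,l)[:6]])
E
```

```text
{'t': 0.0, 'eef_pos': array([ 0.16284436, -0.60301285,  0.22175826]), 'tool_rot': array([-6.95255095e-04,  9.91314282e-01,  1.31512335e-01, -1.30278693e-04]), 'wrist_force': array([-0.39092005, -0.07678957,  0.1918995 ]), 'gripper_width': 0.9996768613082073}
top [[515.51899493   0.         325.23673078]
 [  0.         515.51899493 242.90058037]
 [  0.           0.           1.        ]] [ 2.05057794 -2.18626813  0.22785816] [0.02842619 0.5993585  1.12932993]
mould [([260, 173, 360, 296], 0.69)]
plate [([267, 176, 353, 301], 0.61)]
handle_grip [([265, 176, 352, 296], 0.7)]
tray [([412, 259, 496, 349], 0.7), ([259, 173, 361, 295], 0.33), ([266, 173, 353, 298], 0.22)]
reject_bin [([164, 273, 234, 358], 0.58)]
spray_can [([434, 157, 480, 205], 0.85)]
brush [([181, 181, 204, 261], 0.56)]
ring1 [([328, 246, 340, 256], 0.62), ([301, 228, 319, 245], 0.62), ([239, 239, 247, 256], 0.56), ([265, 292, 274, 305], 0.51)]
pointer [([267, 175, 352, 298], 0.85), ([415, 259, 496, 346], 0.59), ([258, 172, 358, 297], 0.22)]
scene [[563.26539436   0.         320.74263346]
 [  0.         563.26539436 237.66232768]
 [  0.           0.           1.        ]] [ 1.12715377  2.51501089 -0.83567192] [ 0.39005678 -0.30007348  1.30625673]
mould [([220, 208, 393, 372], 0.78)]
plate [([228, 207, 389, 352], 0.6)]
handle_grip [([228, 206, 387, 351], 0.67)]
tray [([211, 104, 301, 183], 0.68)]
reject_bin [([440, 249, 553, 366], 0.97)]
spray_can [([116, 145, 170, 228], 0.64)]
brush [([386, 359, 466, 467], 0.68)]
ring1 [([409, 224, 425, 245], 0.81), ([308, 258, 324, 274], 0.8), ([303, 229, 320, 247], 0.77), ([400, 261, 416, 277], 0.76), ([344, 255, 365, 277], 0.68), ([380, 324, 399, 349], 0.54)]
pointer [([228, 209, 392, 354], 0.68), ([303, 230, 323, 247], 0.44)]
```

```bash
python3 -c "
import cv2
i=cv2.imread('pics/top0.png')[140:380,140:520];cv2.imwrite('pics/topc.png',cv2.resize(i,(760,480),interpolation=cv2.INTER_CUBIC))"
```

```text
(no output)
```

View pics/topc.png

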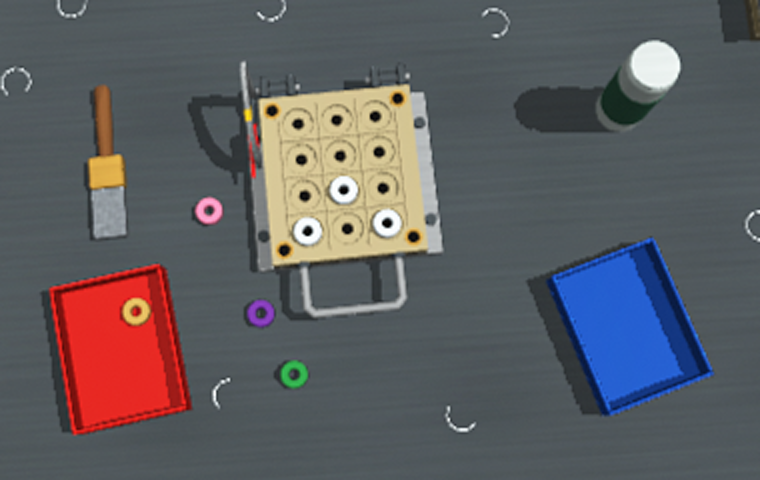

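View pics/scene0.png

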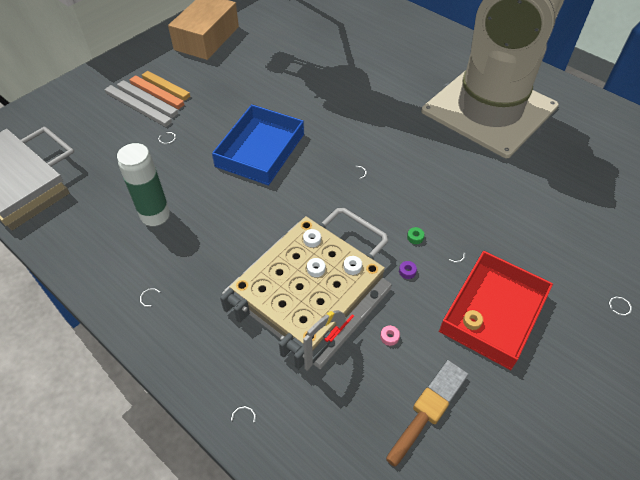

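The top crop shows white rings at crop px (308,231), (387,223) and (344,190), with the handle grip from about (313,313) to (400,302). The blue tray corners are at (551,280), (652,239), (711,372) and (609,413). The scene view agrees, and the pink, purple and green look-alikes sit to the left of and in front of the mould.

```bash
cat > h.py <<'E'
import numpy as np,cv2
from scipy.spatial.transform import Rotation as R
def ray(p,uv,z):
    Rm=cv2.Rodrigues(np.array(p['rvec']))[0];C=-Rm.T@np.ravel(p['tvec'])
    d=Rm.T@np.linalg.inv(p['K'])@[uv[0],uv[1],1];return C+d*(z-C[2])/d[2]
def whites(p,box):
    hsv=cv2.cvtColor(p['img'],cv2.COLOR_RGB2HSV);m=((hsv[...,1]<40)&(hsv[...,2]>205)).astype(np.uint8)
    l,t,r,b=box;k=np.zeros_like(m);k[t:b,l:r]=m[t:b,l:r]
    n,_,st,c=cv2.connectedComponentsWithStats(k)
    return [(c[i],st[i,4]) for i in range(1,n) if st[i,4]>30]
def tcp(s): # axes in world
    q=s['tool_rot'];return R.from_quat([q[1],q[2],q[3],q[0]])
def local(s,target): return np.round(tcp(s).inv().apply(np.array(target)-s['eef_pos'])/.025,2)
E
python3 - <<'E'
from plant import *;from h import *
T=get_image('top');S=get_image('scene')
for p,b in((T,(265,170,362,275)),(S,(228,205,395,352))):
    for c,a in whites(p,b): print(c.round(1),a,ray(p,c,.062).round(4))
f=lambda u,v:(u/2+140,v/2+140)
print('tray',[ray(T,f(*c),.04).round(4) for c in((551,280),(652,239),(711,372),(609,413))])
print('handle',[ray(T,f(*c),.046).round(4) for c in((313,313),(400,302),(303,268),(400,260))])
print('plate corner bolts',[ray(T,f(*c),.052).round(4) for c in((272,110),(398,98),(413,236),(284,249))])
s=observe();print(tcp(s).as_matrix().round(3),s['qpos'],grip_depth)
E
```

```text
[311.6 234. ] 115 [0.6227 0.0202 0.062 ]
[333.2 250.8] 116 [ 0.5802 -0.0271  0.062 ]
[293.5 254.9] 117 [0.5764 0.0646 0.062 ]
[364.1 222. ] 49 [0.4955 0.0242 0.062 ]
[311.6 235.6] 167 [ 0.5821 -0.0261  0.062 ]
[352.4 262.8] 185 [0.5787 0.0658 0.062 ]
[315.6 264.9] 183 [0.6244 0.0214 0.062 ]
tray [array([ 0.5034, -0.2135,  0.04  ]), array([ 0.5438, -0.3363,  0.04  ]), array([ 0.3867, -0.3851,  0.04  ]), array([ 0.3486, -0.2639,  0.04  ])]
handle [array([0.4822, 0.0635, 0.046 ]), array([ 0.4884, -0.0368,  0.046 ]), array([0.5348, 0.0722, 0.046 ]), array([ 0.537 , -0.0402,  0.046 ])]
plate corner bolts [array([0.725 , 0.0989, 0.052 ]), array([ 0.7304, -0.0513,  0.052 ]), array([ 0.5631, -0.0569,  0.052 ]), array([0.5574, 0.0926, 0.052 ])]
[[ 0.965  0.261  0.   ]
 [ 0.261 -0.965 -0.   ]
 [ 0.     0.    -1.   ]] [ 1.28435621  0.33219971 -0.06472901  1.46012941  0.02159935  1.34991632
 -0.0885317 ] 0.0187
```

Emit:
send_rows:
  motion:
    - {"dx": 0.78,"dy": -0.63,"az": -0.96,"hand": -0.15}
    - {"dx": 0.86,"dy": -0.51,"az": -0.96,"hand": -0.15}
    - {"dx": 0.91,"dy": -0.41,"az": -0.96,"hand": -0.15}
    - {"dx": 0.96,"dy": -0.28,"az": -0.96,"hand": -0.15}
    - {"dx": 0.99,"dy": -0.14,"az": -0.96,"hand": -0.15}
    - {"dx": 1,"dy": 0,"az": -0.96,"hand": -0.15}
    - {"dx": 0.99,"dy": 0.13,"az": -0.96,"hand": -0.15}
    - {"dx": 0.97,"dy": 0.26,"az": -0.96,"hand": -0.15}
    - {"dx": 0.92,"dy": 0.39,"az": -0.96,"hand": -0.15}
    - {"dx": 0.86,"dy": 0.51,"az": -0.96,"hand": -0.15}
    - {"dx": 1,"dy": 0.7,"hand": -0.15}
    - {"dx": 1,"dy": 0.7,"hand": -0.15}
  force: 12

```text
schema error: expected keys dx, dy, dz, ax, ay, az, hand
```

Emit:
send_rows:
  motion:
    - {"dx": 0.78,"dy": -0.63,"dz": 0,"ax": 0,"ay": 0,"az": -0.96,"hand": -0.15}
    - {"dx": 0.86,"dy": -0.51,"dz": 0,"ax": 0,"ay": 0,"az": -0.96,"hand": -0.15}
    - {"dx": 0.91,"dy": -0.41,"dz": 0,"ax": 0,"ay": 0,"az": -0.96,"hand": -0.15}
    - {"dx": 0.96,"dy": -0.28,"dz": 0,"ax": 0,"ay": 0,"az": -0.96,"hand": -0.15}
    - {"dx": 0.99,"dy": -0.14,"dz": 0,"ax": 0,"ay": 0,"az": -0.96,"hand": -0.15}
    - {"dx": 1,"dy": 0,"dz": 0,"ax": 0,"ay": 0,"az": -0.96,"hand": -0.15}
    - {"dx": 0.99,"dy": 0.13,"dz": 0,"ax": 0,"ay": 0,"az": -0.96,"hand": -0.15}
    - {"dx": 0.97,"dy": 0.26,"dz": 0,"ax": 0,"ay": 0,"az": -0.96,"hand": -0.15}
    - {"dx": 0.92,"dy": 0.39,"dz": 0,"ax": 0,"ay": 0,"az": -0.96,"hand": -0.15}
    - {"dx": 0.86,"dy": 0.51,"dz": 0,"ax": 0,"ay": 0,"az": -0.96,"hand": -0.15}
    - {"dx": 1,"dy": 0.7,"dz": 0,"ax": 0,"ay": 0,"az": 0,"hand": -0.15}
    - {"dx": 1,"dy": 0.7,"dz": 0,"ax": 0,"ay": 0,"az": 0,"hand": -0.15}
  force: 12

```text
t: 2.6
eef_pos: [0.3442, -0.3495, 0.2227]
tool_rot: [0.0, 0.695, 0.719, -0.0]
wrist_force: [1.0, -0.4, -0.8]
gripper_width: 0.575
grip_force: 0.0
```

Emit:
send_rows:
  motion:
    - {"dx": 1,"dy": 0.82,"dz": 0.3,"ax": 0,"ay": 0,"az": 0,"hand": -0.15}
    - {"dx": 1,"dy": 0.82,"dz": 0.3,"ax": 0,"ay": 0,"az": 0,"hand": -0.15}
    - {"dx": 1,"dy": 0.82,"dz": 0.3,"ax": 0,"ay": 0,"az": 0,"hand": -0.15}
    - {"dx": 1,"dy": 0.82,"dz": 0.3,"ax": 0,"ay": 0,"az": 0,"hand": -0.15}
    - {"dx": 1,"dy": 0.82,"dz": 0.3,"ax": 0,"ay": 0,"az": 0,"hand": -0.15}
    - {"dx": 1,"dy": 0.82,"dz": 0.3,"ax": 0,"ay": 0,"az": 0,"hand": -0.15}
    - {"dx": 1,"dy": 0.82,"dz": 0.3,"ax": 0,"ay": 0,"az": 0,"hand": -0.15}
    - {"dx": 1,"dy": 0.82,"dz": 0.3,"ax": 0,"ay": 0,"az": 0,"hand": -0.15}
    - {"dx": 1,"dy": 0.82,"dz": 0.3,"ax": 0,"ay": 0,"az": 0,"hand": -0.15}
    - {"dx": 1,"dy": 0.82,"dz": 0.3,"ax": 0,"ay": 0,"az": 0,"hand": -0.15}
    - {"dx": 1,"dy": 0.82,"dz": 0.3,"ax": 0,"ay": 0,"az": 0,"hand": -0.15}
    - {"dx": 0.58,"dy": 0.82,"dz": 0.3,"ax": 0,"ay": 0,"az": 0,"hand": -0.15}

```text
t: 4.1
eef_pos: [0.5806, -0.0512, 0.1324]
tool_rot: [0.0, 0.695, 0.719, 0.0]
wrist_force: [0.1, -0.6, -0.1]
gripper_width: 0.575
grip_force: 0.0
```

Emit:
send_rows:
  motion:
    - {"dx": 0.5,"dy": 0,"dz": 0,"ax": 0,"ay": 0,"az": 0,"hand": -0.15}
    - {"dx": 0,"dy": 0,"dz": 0,"ax": 0,"ay": 0,"az": 0,"hand": -0.15}
    - {"dx": 0,"dy": 0,"dz": 0,"ax": 0,"ay": 0,"az": 0,"hand": -0.15}

```text
t: 4.47
eef_pos: [0.5791, -0.0413, 0.133]
tool_rot: [0.0, 0.696, 0.718, -0.0]
wrist_force: [-0.4, -0.6, -0.3]
gripper_width: 0.575
grip_force: 0.0
```

Emit:
send_rows:
  motion:
    - {"dx": 0.58,"dy": 0.1,"dz": 0.6,"ax": 0,"ay": 0,"az": 0,"hand": -0.15}
    - {"dx": 0,"dy": 0,"dz": 0.8,"ax": 0,"ay": 0,"az": 0,"hand": -0.15}
    - {"dx": 0,"dy": 0,"dz": 0.8,"ax": 0,"ay": 0,"az": 0,"hand": -0.15}
    - {"dx": 0,"dy": 0,"dz": 0.6,"ax": 0,"ay": 0,"az": 0,"hand": -0.15}
    - {"dx": 0,"dy": 0,"dz": 0.2,"ax": 0,"ay": 0,"az": 0,"hand": -0.15}
    - {"dx": 0,"dy": 0,"dz": 0,"ax": 0,"ay": 0,"az": 0,"hand": -0.15}
    - {"dx": 0,"dy": 0,"dz": 0,"ax": 0,"ay": 0,"az": 0,"hand": -0.15}

```text
t: 5.35
eef_pos: [0.582, -0.0257, 0.0582]
tool_rot: [0.0, 0.695, 0.719, 0.0]
wrist_force: [-0.6, -0.0, 0.1]
gripper_width: 0.578
grip_force: 0.0
```

Emit:
send_rows:
  motion:
    - {"dx": 0,"dy": 0,"dz": 0.17,"ax": 0,"ay": 0,"az": 0,"hand": -0.15}
    - {"dx": 0,"dy": 0,"dz": 0,"ax": 0,"ay": 0,"az": 0,"hand": 0.7}
    - {"dx": 0,"dy": 0,"dz": 0,"ax": 0,"ay": 0,"az": 0,"hand": 0.7}
    - {"dx": 0,"dy": 0,"dz": 0,"ax": 0,"ay": 0,"az": 0,"hand": 0.7}
    - {"dx": 0,"dy": 0,"dz": 0,"ax": 0,"ay": 0,"az": 0,"hand": 0.7}
    - {"dx": 0,"dy": 0,"dz": -0.3,"ax": 0,"ay": 0,"az": 0,"hand": 0.7}
    - {"dx": 0,"dy": 0,"dz": -0.8,"ax": 0,"ay": 0,"az": 0,"hand": 0.7}
    - {"dx": 0,"dy": 0,"dz": -0.9,"ax": 0,"ay": 0,"az": 0,"hand": 0.7}
    - {"dx": 0,"dy": 0,"dz": 0,"ax": 0,"ay": 0,"az": 0,"hand": 0.7}

```text
t: 6.48
eef_pos: [0.5831, -0.0256, 0.1062]
tool_rot: [0.002, 0.695, 0.719, 0.001]
wrist_force: [-0.3, 0.1, -0.1]
gripper_width: 0.367
grip_force: 12.0
```

Emit:
send_rows:
  motion:
    - {"dx": -1,"dy": -0.58,"dz": 0,"ax": 0,"ay": 0,"az": 0,"hand": 0.7}
    - {"dx": -1,"dy": -0.58,"dz": 0,"ax": 0,"ay": 0,"az": 0,"hand": 0.7}
    - {"dx": -1,"dy": -0.58,"dz": 0,"ax": 0,"ay": 0,"az": 0,"hand": 0.7}
    - {"dx": -1,"dy": -0.58,"dz": 0,"ax": 0,"ay": 0,"az": 0,"hand": 0.7}
    - {"dx": -1,"dy": -0.58,"dz": 0,"ax": 0,"ay": 0,"az": 0,"hand": 0.7}
    - {"dx": -1,"dy": -0.58,"dz": 0,"ax": 0,"ay": 0,"az": 0,"hand": 0.7}
    - {"dx": -1,"dy": -0.58,"dz": 0,"ax": 0,"ay": 0,"az": 0,"hand": 0.7}
    - {"dx": -1,"dy": -0.58,"dz": 0,"ax": 0,"ay": 0,"az": 0,"hand": 0.7}
    - {"dx": -1,"dy": -0.58,"dz": 0,"ax": 0,"ay": 0,"az": 0,"hand": 0.7}
    - {"dx": -1,"dy": -0.58,"dz": 0,"ax": 0,"ay": 0,"az": 0,"hand": 0.7}
    - {"dx": -1,"dy": -0.6,"dz": 0,"ax": 0,"ay": 0,"az": 0,"hand": 0.7}
    - {"dx": -0.9,"dy": -0.6,"dz": 0,"ax": 0,"ay": 0,"az": 0,"hand": 0.7}

```text
t: 7.98
eef_pos: [0.4158, -0.3297, 0.1033]
tool_rot: [-0.0, 0.695, 0.719, -0.0]
wrist_force: [-0.1, 0.7, 0.1]
gripper_width: 0.369
grip_force: 12.0
```

Emit:
send_rows:
  motion:
    - {"dx": 0,"dy": 0,"dz": 0.4,"ax": 0,"ay": 0,"az": 0,"hand": 0.7}
    - {"dx": 0,"dy": 0,"dz": 0.8,"ax": 0,"ay": 0,"az": 0,"hand": 0.7}
    - {"dx": 0,"dy": 0,"dz": 0.4,"ax": 0,"ay": 0,"az": 0,"hand": 0.7}
    - {"dx": 0,"dy": 0,"dz": 0,"ax": 0,"ay": 0,"az": 0,"hand": 0.7}

```text
t: 8.48
eef_pos: [0.4165, -0.3279, 0.0626]
tool_rot: [-0.001, 0.695, 0.719, 0.0]
wrist_force: [-0.1, -0.1, -0.1]
gripper_width: 0.367
grip_force: 12.0
```

Emit:
send_rows:
  motion:
    - {"dx": 0.1,"dy": 0.1,"dz": 0.7,"ax": 0,"ay": 0,"az": 0,"hand": 0.7}
    - {"dx": 0,"dy": 0,"dz": 0.6,"ax": 0,"ay": 0,"az": 0,"hand": 0.7}
    - {"dx": 0,"dy": 0,"dz": 0,"ax": 0,"ay": 0,"az": 0,"hand": 0.7}
    - {"dx": 0,"dy": 0,"dz": 0,"ax": 0,"ay": 0,"az": 0,"hand": 0}
    - {"dx": 0,"dy": 0,"dz": 0,"ax": 0,"ay": 0,"az": 0,"hand": 0}
    - {"dx": 0,"dy": 0,"dz": -0.5,"ax": 0,"ay": 0,"az": 0,"hand": 0}
    - {"dx": 0,"dy": 0,"dz": -0.8,"ax": 0,"ay": 0,"az": 0,"hand": 0}
    - {"dx": 0,"dy": 0,"dz": -1,"ax": 0,"ay": 0,"az": 0,"hand": 0}
    - {"dx": 0,"dy": 0,"dz": -1,"ax": 0,"ay": 0,"az": 0,"hand": 0}
    - {"dx": 0,"dy": 0,"dz": 0,"ax": 0,"ay": 0,"az": 0,"hand": -0.15}

```text
t: 9.72
eef_pos: [0.4203, -0.3271, 0.1162]
tool_rot: [0.002, 0.695, 0.719, 0.0]
wrist_force: [-0.9, -0.6, -0.3]
gripper_width: 0.54
grip_force: 0.0
```

Run:
```python
from plant import *;from h import *
p=get_image('scene')
cv2.imwrite('pics/s1.png',cv2.resize(p['img'][80:300,190:430,::-1],(720,660))[:600])
for c,a in whites(p,(190,90,395,352)): print(c.round(1),a,ray(p,c,.018).round(4))
s=observe();print(s['eef_pos'],local(s,[.5775,.0652,.10]))
```

```text
[259.9 130.9] 94 [ 0.4207 -0.3258  0.018 ]
[367.6 224.2] 51 [0.4663 0.0127 0.018 ]
[352.4 262.8] 186 [0.5542 0.0482 0.018 ]
[315.5 264.9] 184 [0.6024 0.0012 0.018 ]
[ 0.41944129 -0.32672297  0.1146942 ] [15.46  6.84  0.57]
```

Emit:
send_rows:
  motion:
    - {"dx": 1,"dy": 0.5,"dz": 0,"ax": 0,"ay": 0,"az": 0,"hand": -0.15}
    - {"dx": 1,"dy": 0.5,"dz": 0,"ax": 0,"ay": 0,"az": 0,"hand": -0.15}
    - {"dx": 1,"dy": 0.5,"dz": 0,"ax": 0,"ay": 0,"az": 0,"hand": -0.15}
    - {"dx": 1,"dy": 0.5,"dz": 0,"ax": 0,"ay": 0,"az": 0,"hand": -0.15}
    - {"dx": 1,"dy": 0.5,"dz": 0,"ax": 0,"ay": 0,"az": 0,"hand": -0.15}
    - {"dx": 1,"dy": 0.5,"dz": 0,"ax": 0,"ay": 0,"az": 0,"hand": -0.15}
    - {"dx": 1,"dy": 0.5,"dz": 0,"ax": 0,"ay": 0,"az": 0,"hand": -0.15}
    - {"dx": 1,"dy": 0.5,"dz": 0,"ax": 0,"ay": 0,"az": 0,"hand": -0.15}
    - {"dx": 1,"dy": 0.5,"dz": 0,"ax": 0,"ay": 0,"az": 0,"hand": -0.15}
    - {"dx": 1,"dy": 0.5,"dz": 0,"ax": 0,"ay": 0,"az": 0,"hand": -0.15}
    - {"dx": 1,"dy": 0.5,"dz": 0,"ax": 0,"ay": 0,"az": 0,"hand": -0.15}
    - {"dx": 1,"dy": 0.5,"dz": 0,"ax": 0,"ay": 0,"az": 0,"hand": -0.15}

```text
t: 11.28
eef_pos: [0.5586, -0.0206, 0.1126]
tool_rot: [-0.0, 0.695, 0.719, -0.0]
wrist_force: [0.2, -0.3, -0.1]
gripper_width: 0.57
grip_force: 0.0
```

Emit:
send_rows:
  motion:
    - {"dx": 1,"dy": 0.3,"dz": 0,"ax": 0,"ay": 0,"az": 0,"hand": -0.15}
    - {"dx": 1,"dy": 0.3,"dz": 0,"ax": 0,"ay": 0,"az": 0,"hand": -0.15}
    - {"dx": 1,"dy": 0.24,"dz": 0.3,"ax": 0,"ay": 0,"az": 0,"hand": -0.15}
    - {"dx": 0.46,"dy": 0,"dz": 0.3,"ax": 0,"ay": 0,"az": 0,"hand": -0.15}
    - {"dx": 0,"dy": 0,"dz": 0.4,"ax": 0,"ay": 0,"az": 0,"hand": -0.15}
    - {"dx": 0,"dy": 0,"dz": 0,"ax": 0,"ay": 0,"az": 0,"hand": -0.15}

```text
t: 12.02
eef_pos: [0.5762, 0.0642, 0.087]
tool_rot: [-0.0, 0.696, 0.718, -0.001]
wrist_force: [-0.8, 0.3, 0.8]
gripper_width: 0.573
grip_force: 0.0
```

Emit:
send_rows:
  motion:
    - {"dx": 0,"dy": 0,"dz": 0.5,"ax": 0,"ay": 0,"az": 0,"hand": -0.15}
    - {"dx": 0,"dy": 0,"dz": 0.5,"ax": 0,"ay": 0,"az": 0,"hand": -0.15}
    - {"dx": 0,"dy": 0,"dz": 0.2,"ax": 0,"ay": 0,"az": 0,"hand": -0.15}
    - {"dx": 0,"dy": 0,"dz": 0,"ax": 0,"ay": 0,"az": 0,"hand": -0.15}

```text
t: 12.52
eef_pos: [0.5766, 0.0657, 0.0578]
tool_rot: [-0.0, 0.695, 0.719, -0.0]
wrist_force: [0.2, -0.6, 0.1]
gripper_width: 0.575
grip_force: 0.0
```

Emit:
send_rows:
  motion:
    - {"dx": 0,"dy": 0,"dz": 0.15,"ax": 0,"ay": 0,"az": 0,"hand": -0.15}
    - {"dx": 0,"dy": 0,"dz": 0,"ax": 0,"ay": 0,"az": 0,"hand": 0.7}
    - {"dx": 0,"dy": 0,"dz": 0,"ax": 0,"ay": 0,"az": 0,"hand": 0.7}
    - {"dx": 0,"dy": 0,"dz": 0,"ax": 0,"ay": 0,"az": 0,"hand": 0.7}
    - {"dx": 0,"dy": 0,"dz": 0,"ax": 0,"ay": 0,"az": 0,"hand": 0.7}
    - {"dx": 0,"dy": 0,"dz": -0.3,"ax": 0,"ay": 0,"az": 0,"hand": 0.7}
    - {"dx": 0,"dy": 0,"dz": -0.8,"ax": 0,"ay": 0,"az": 0,"hand": 0.7}
    - {"dx": 0,"dy": 0,"dz": -0.9,"ax": 0,"ay": 0,"az": 0,"hand": 0.7}
    - {"dx": 0,"dy": 0,"dz": 0,"ax": 0,"ay": 0,"az": 0,"hand": 0.7}

```text
t: 13.65
eef_pos: [0.5784, 0.0661, 0.1074]
tool_rot: [0.001, 0.695, 0.719, 0.001]
wrist_force: [0.9, -0.6, -0.3]
gripper_width: 0.364
grip_force: 12.0
```

Run:
```python
from plant import *;from h import *
s=observe();print(s['eef_pos'],s['gripper_width'],local(s,[.4394,-.2807,.10]))
```

```text
[0.57839451 0.06611736 0.10740889] 0.36398153911070646 [-13.68  -6.02   0.27]
```

Emit:
send_rows:
  motion:
    - {"dx": -1,"dy": -0.44,"dz": 0,"ax": 0,"ay": 0,"az": 0,"hand": 0.7}
    - {"dx": -1,"dy": -0.44,"dz": 0,"ax": 0,"ay": 0,"az": 0,"hand": 0.7}
    - {"dx": -1,"dy": -0.44,"dz": 0,"ax": 0,"ay": 0,"az": 0,"hand": 0.7}
    - {"dx": -1,"dy": -0.44,"dz": 0,"ax": 0,"ay": 0,"az": 0,"hand": 0.7}
    - {"dx": -1,"dy": -0.44,"dz": 0,"ax": 0,"ay": 0,"az": 0,"hand": 0.7}
    - {"dx": -1,"dy": -0.44,"dz": 0,"ax": 0,"ay": 0,"az": 0,"hand": 0.7}
    - {"dx": -1,"dy": -0.44,"dz": 0,"ax": 0,"ay": 0,"az": 0,"hand": 0.7}
    - {"dx": -1,"dy": -0.44,"dz": 0,"ax": 0,"ay": 0,"az": 0,"hand": 0.7}
    - {"dx": -1,"dy": -0.44,"dz": 0,"ax": 0,"ay": 0,"az": 0,"hand": 0.7}
    - {"dx": -1,"dy": -0.44,"dz": 0,"ax": 0,"ay": 0,"az": 0,"hand": 0.7}
    - {"dx": -1,"dy": -0.44,"dz": 0,"ax": 0,"ay": 0,"az": 0,"hand": 0.7}
    - {"dx": -1,"dy": -0.44,"dz": 0,"ax": 0,"ay": 0,"az": 0,"hand": 0.7}

```text
t: 15.15
eef_pos: [0.4545, -0.2392, 0.1046]
tool_rot: [0.0, 0.695, 0.719, -0.0]
wrist_force: [0.4, 0.3, 0.0]
gripper_width: 0.36
grip_force: 12.0
```

Emit:
send_rows:
  motion:
    - {"dx": -1,"dy": -0.44,"dz": 0,"ax": 0,"ay": 0,"az": 0,"hand": 0.7}
    - {"dx": -0.68,"dy": -0.3,"dz": 0,"ax": 0,"ay": 0,"az": 0,"hand": 0.7}
    - {"dx": 0,"dy": 0,"dz": 0.5,"ax": 0,"ay": 0,"az": 0,"hand": 0.7}
    - {"dx": 0,"dy": 0,"dz": 0.7,"ax": 0,"ay": 0,"az": 0,"hand": 0.7}
    - {"dx": 0,"dy": 0,"dz": 0.5,"ax": 0,"ay": 0,"az": 0,"hand": 0.7}
    - {"dx": 0,"dy": 0,"dz": 0,"ax": 0,"ay": 0,"az": 0,"hand": 0.7}

```text
t: 15.9
eef_pos: [0.4375, -0.2798, 0.0606]
tool_rot: [-0.001, 0.695, 0.719, -0.0]
wrist_force: [0.3, -0.0, 0.3]
gripper_width: 0.362
grip_force: 12.0
```

Emit:
send_rows:
  motion:
    - {"dx": 0,"dy": 0.08,"dz": 0.65,"ax": 0,"ay": 0,"az": 0,"hand": 0.7}
    - {"dx": 0,"dy": 0,"dz": 0.55,"ax": 0,"ay": 0,"az": 0,"hand": 0.7}
    - {"dx": 0,"dy": 0,"dz": 0,"ax": 0,"ay": 0,"az": 0,"hand": 0.7}
    - {"dx": 0,"dy": 0,"dz": 0,"ax": 0,"ay": 0,"az": 0,"hand": 0}
    - {"dx": 0,"dy": 0,"dz": 0,"ax": 0,"ay": 0,"az": 0,"hand": 0}
    - {"dx": 0,"dy": 0,"dz": -0.5,"ax": 0,"ay": 0,"az": 0,"hand": 0}
    - {"dx": 0,"dy": 0,"dz": -0.8,"ax": 0,"ay": 0,"az": 0,"hand": 0}
    - {"dx": 0,"dy": 0,"dz": -1,"ax": 0,"ay": 0,"az": 0,"hand": 0}
    - {"dx": 0,"dy": 0,"dz": -1,"ax": 0,"ay": 0,"az": 0,"hand": 0}
    - {"dx": 0,"dy": 0,"dz": 0,"ax": 0,"ay": 0,"az": 0,"hand": -0.15}

```text
t: 17.15
eef_pos: [0.4413, -0.2818, 0.1174]
tool_rot: [0.002, 0.695, 0.719, 0.0]
wrist_force: [-0.9, -0.7, -1.0]
gripper_width: 0.54
grip_force: 0.0
```

Run:
```python
from plant import *;from h import *
p=get_image('scene')
for c,a in whites(p,(190,90,395,352)): print(c.round(1),a,ray(p,c,.018).round(4))
s=observe();print(s['eef_pos'],local(s,[.6235,.0208,.10]))
```

```text
[259.9 130.9] 94 [ 0.4207 -0.3258  0.018 ]
[268.  145.6] 102 [ 0.4415 -0.2803  0.018 ]
[315.5 264.9] 184 [0.6024 0.0012 0.018 ]
[ 0.44050199 -0.2814472   0.11590852] [11.84  7.72  0.63]
```

Emit:
send_rows:
  motion:
    - {"dx": 0.99,"dy": 0.64,"dz": 0,"ax": 0,"ay": 0,"az": 0,"hand": -0.15}
    - {"dx": 0.99,"dy": 0.64,"dz": 0,"ax": 0,"ay": 0,"az": 0,"hand": -0.15}
    - {"dx": 0.99,"dy": 0.64,"dz": 0,"ax": 0,"ay": 0,"az": 0,"hand": -0.15}
    - {"dx": 0.99,"dy": 0.64,"dz": 0,"ax": 0,"ay": 0,"az": 0,"hand": -0.15}
    - {"dx": 0.99,"dy": 0.64,"dz": 0,"ax": 0,"ay": 0,"az": 0,"hand": -0.15}
    - {"dx": 0.99,"dy": 0.64,"dz": 0,"ax": 0,"ay": 0,"az": 0,"hand": -0.15}
    - {"dx": 0.99,"dy": 0.64,"dz": 0,"ax": 0,"ay": 0,"az": 0,"hand": -0.15}
    - {"dx": 0.99,"dy": 0.64,"dz": 0,"ax": 0,"ay": 0,"az": 0,"hand": -0.15}
    - {"dx": 0.99,"dy": 0.64,"dz": 0,"ax": 0,"ay": 0,"az": 0,"hand": -0.15}
    - {"dx": 0.99,"dy": 0.64,"dz": 0,"ax": 0,"ay": 0,"az": 0,"hand": -0.15}
    - {"dx": 0.99,"dy": 0.64,"dz": 0,"ax": 0,"ay": 0,"az": 0,"hand": -0.15}
    - {"dx": 0.95,"dy": 0.68,"dz": 0,"ax": 0,"ay": 0,"az": 0,"hand": -0.15}

```text
t: 18.7
eef_pos: [0.6229, 0.0221, 0.1137]
tool_rot: [-0.0, 0.695, 0.719, -0.0]
wrist_force: [0.3, 0.0, 0.9]
gripper_width: 0.573
grip_force: 0.0
```

Emit:
send_rows:
  motion:
    - {"dx": 0,"dy": 0,"dz": 0.4,"ax": 0,"ay": 0,"az": 0,"hand": -0.15}
    - {"dx": 0,"dy": 0,"dz": 0.8,"ax": 0,"ay": 0,"az": 0,"hand": -0.15}
    - {"dx": 0,"dy": 0,"dz": 0.6,"ax": 0,"ay": 0,"az": 0,"hand": -0.15}
    - {"dx": 0,"dy": 0,"dz": 0.3,"ax": 0,"ay": 0,"az": 0,"hand": -0.15}
    - {"dx": 0,"dy": 0,"dz": 0,"ax": 0,"ay": 0,"az": 0,"hand": -0.15}

```text
t: 19.32
eef_pos: [0.6225, 0.0208, 0.0614]
tool_rot: [-0.0, 0.695, 0.719, -0.0]
wrist_force: [-0.2, -0.1, 0.9]
gripper_width: 0.575
grip_force: 0.0
```

Emit:
send_rows:
  motion:
    - {"dx": 0,"dy": 0,"dz": 0.28,"ax": 0,"ay": 0,"az": 0,"hand": -0.15}
    - {"dx": 0,"dy": 0,"dz": 0,"ax": 0,"ay": 0,"az": 0,"hand": 0.7}
    - {"dx": 0,"dy": 0,"dz": 0,"ax": 0,"ay": 0,"az": 0,"hand": 0.7}
    - {"dx": 0,"dy": 0,"dz": 0,"ax": 0,"ay": 0,"az": 0,"hand": 0.7}
    - {"dx": 0,"dy": 0,"dz": 0,"ax": 0,"ay": 0,"az": 0,"hand": 0.7}
    - {"dx": 0,"dy": 0,"dz": -0.3,"ax": 0,"ay": 0,"az": 0,"hand": 0.7}
    - {"dx": 0,"dy": 0,"dz": -0.8,"ax": 0,"ay": 0,"az": 0,"hand": 0.7}
    - {"dx": 0,"dy": 0,"dz": -0.9,"ax": 0,"ay": 0,"az": 0,"hand": 0.7}
    - {"dx": 0,"dy": 0,"dz": 0,"ax": 0,"ay": 0,"az": 0,"hand": 0.7}

```text
t: 20.45
eef_pos: [0.6245, 0.0216, 0.1081]
tool_rot: [0.002, 0.695, 0.719, 0.002]
wrist_force: [0.7, -0.4, -0.2]
gripper_width: 0.364
grip_force: 12.0
```

Run:
```python
from plant import *;from h import *
s=observe();print(s['eef_pos'],s['gripper_width'],local(s,[.4835,-.303,.10]))
```

```text
[0.62447585 0.02157334 0.10814026] 0.3637544901601476 [-12.79  -6.07   0.3 ]
```

Emit:
send_rows:
  motion:
    - {"dx": -1,"dy": -0.48,"dz": 0,"ax": 0,"ay": 0,"az": 0,"hand": 0.7}
    - {"dx": -1,"dy": -0.48,"dz": 0,"ax": 0,"ay": 0,"az": 0,"hand": 0.7}
    - {"dx": -1,"dy": -0.48,"dz": 0,"ax": 0,"ay": 0,"az": 0,"hand": 0.7}
    - {"dx": -1,"dy": -0.48,"dz": 0,"ax": 0,"ay": 0,"az": 0,"hand": 0.7}
    - {"dx": -1,"dy": -0.48,"dz": 0,"ax": 0,"ay": 0,"az": 0,"hand": 0.7}
    - {"dx": -1,"dy": -0.48,"dz": 0,"ax": 0,"ay": 0,"az": 0,"hand": 0.7}
    - {"dx": -1,"dy": -0.48,"dz": 0,"ax": 0,"ay": 0,"az": 0,"hand": 0.7}
    - {"dx": -1,"dy": -0.48,"dz": 0,"ax": 0,"ay": 0,"az": 0,"hand": 0.7}
    - {"dx": -1,"dy": -0.48,"dz": 0,"ax": 0,"ay": 0,"az": 0,"hand": 0.7}
    - {"dx": -1,"dy": -0.48,"dz": 0,"ax": 0,"ay": 0,"az": 0,"hand": 0.7}
    - {"dx": -1,"dy": -0.48,"dz": 0,"ax": 0,"ay": 0,"az": 0,"hand": 0.7}
    - {"dx": -1,"dy": -0.48,"dz": 0,"ax": 0,"ay": 0,"az": 0,"hand": 0.7}

```text
t: 21.95
eef_pos: [0.4885, -0.2841, 0.105]
tool_rot: [-0.0, 0.695, 0.719, -0.0]
wrist_force: [0.4, -0.4, 0.7]
gripper_width: 0.361
grip_force: 12.0
```

Emit:
send_rows:
  motion:
    - {"dx": -0.79,"dy": -0.31,"dz": 0,"ax": 0,"ay": 0,"az": 0,"hand": 0.7}
    - {"dx": 0,"dy": 0,"dz": 0.5,"ax": 0,"ay": 0,"az": 0,"hand": 0.7}
    - {"dx": 0,"dy": 0,"dz": 0.7,"ax": 0,"ay": 0,"az": 0,"hand": 0.7}
    - {"dx": 0,"dy": 0,"dz": 0.5,"ax": 0,"ay": 0,"az": 0,"hand": 0.7}
    - {"dx": 0,"dy": 0,"dz": 0,"ax": 0,"ay": 0,"az": 0,"hand": 0.7}

```text
t: 22.58
eef_pos: [0.4815, -0.3021, 0.061]
tool_rot: [-0.001, 0.695, 0.719, -0.0]
wrist_force: [1.0, 0.2, 0.4]
gripper_width: 0.362
grip_force: 12.0
```

Emit:
send_rows:
  motion:
    - {"dx": 0,"dy": 0,"dz": 0.65,"ax": 0,"ay": 0,"az": 0,"hand": 0.7}
    - {"dx": 0,"dy": 0,"dz": 0.55,"ax": 0,"ay": 0,"az": 0,"hand": 0.7}
    - {"dx": 0,"dy": 0,"dz": 0,"ax": 0,"ay": 0,"az": 0,"hand": 0.7}
    - {"dx": 0,"dy": 0,"dz": 0,"ax": 0,"ay": 0,"az": 0,"hand": 0}
    - {"dx": 0,"dy": 0,"dz": 0,"ax": 0,"ay": 0,"az": 0,"hand": 0}
    - {"dx": 0,"dy": 0,"dz": -0.5,"ax": 0,"ay": 0,"az": 0,"hand": 0}
    - {"dx": 0,"dy": 0,"dz": -0.8,"ax": 0,"ay": 0,"az": 0,"hand": 0}
    - {"dx": 0,"dy": 0,"dz": -1,"ax": 0,"ay": 0,"az": 0,"hand": 0}
    - {"dx": 0,"dy": 0,"dz": -1,"ax": 0,"ay": 0,"az": 0,"hand": 0}
    - {"dx": 0,"dy": 0,"dz": 0,"ax": 0,"ay": 0,"az": 0,"hand": -0.1}

```text
t: 23.82
eef_pos: [0.4835, -0.3042, 0.1186]
tool_rot: [0.003, 0.695, 0.719, 0.0]
wrist_force: [0.6, -0.8, -0.9]
gripper_width: 0.533
grip_force: 0.0
```

Run:
```python
from plant import *;from h import *
p=get_image('scene')
cv2.imwrite('pics/s2.png',cv2.resize(p['img'][80:300,190:430,::-1],(600,550)))
for c,a in whites(p,(190,90,395,352)): print(c.round(1),a,ray(p,c,.018).round(4))
s=observe();print(s['eef_pos'],local(s,[.4854,.0158,.10]))
```

```text
[259.9 130.9] 94 [ 0.4207 -0.3258  0.018 ]
[268.1 145.7] 101 [ 0.4414 -0.2801  0.018 ]
[246.7 151.2] 104 [ 0.4835 -0.3021  0.018 ]
[ 0.48268686 -0.30385732  0.11697692] [12.78  0.53  0.65]
```

View pics/s2.png

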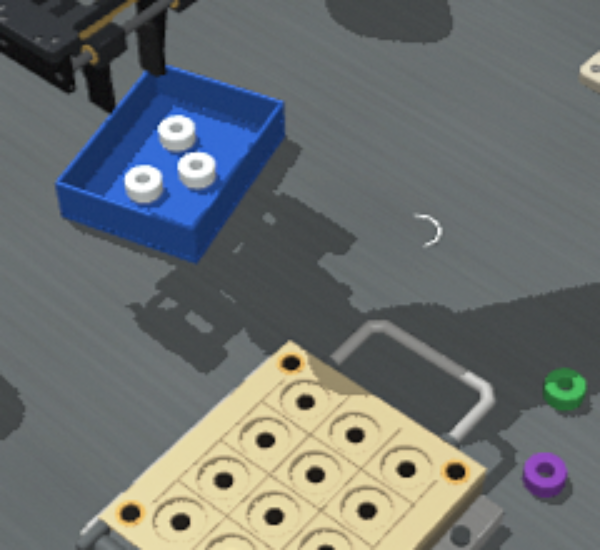

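The crop shows all three white rings flat in the blue tray, at about (177,132), (197,169) and (144,184). The plate is empty, so I'm going to the handle.

Emit:
send_rows:
  motion:
    - {"dx": 1,"dy": 0.04,"dz": 0,"ax": 0,"ay": 0,"az": 0,"hand": -0.1}
    - {"dx": 1,"dy": 0.04,"dz": 0,"ax": 0,"ay": 0,"az": 0,"hand": -0.1}
    - {"dx": 1,"dy": 0.04,"dz": 0,"ax": 0,"ay": 0,"az": 0,"hand": -0.1}
    - {"dx": 1,"dy": 0.04,"dz": 0,"ax": 0,"ay": 0,"az": 0,"hand": -0.1}
    - {"dx": 1,"dy": 0.04,"dz": 0,"ax": 0,"ay": 0,"az": 0,"hand": -0.1}
    - {"dx": 1,"dy": 0.04,"dz": 0,"ax": 0,"ay": 0,"az": 0,"hand": -0.1}
    - {"dx": 1,"dy": 0.04,"dz": 0,"ax": 0,"ay": 0,"az": 0,"hand": -0.1}
    - {"dx": 1,"dy": 0.04,"dz": 0,"ax": 0,"ay": 0,"az": 0,"hand": -0.1}
    - {"dx": 1,"dy": 0.04,"dz": 0,"ax": 0,"ay": 0,"az": 0,"hand": -0.1}
    - {"dx": 1,"dy": 0.04,"dz": 0,"ax": 0,"ay": 0,"az": 0,"hand": -0.1}
    - {"dx": 1,"dy": 0.04,"dz": 0,"ax": 0,"ay": 0,"az": 0,"hand": -0.1}
    - {"dx": 1,"dy": 0.09,"dz": 0,"ax": 0,"ay": 0,"az": 0,"hand": -0.1}

```text
t: 25.38
eef_pos: [0.4841, -0.0008, 0.1147]
tool_rot: [-0.0, 0.695, 0.719, -0.0]
wrist_force: [0.4, -0.6, -0.1]
gripper_width: 0.552
grip_force: 0.0
```

Emit:
send_rows:
  motion:
    - {"dx": 0.78,"dy": 0,"dz": 0,"ax": 0,"ay": 0,"az": 0,"hand": -0.1}
    - {"dx": 0,"dy": 0,"dz": 0.4,"ax": 0,"ay": 0,"az": 0,"hand": -0.1}
    - {"dx": 0,"dy": 0,"dz": 0.6,"ax": 0,"ay": 0,"az": 0,"hand": -0.1}
    - {"dx": 0,"dy": 0,"dz": 0.6,"ax": 0,"ay": 0,"az": 0,"hand": -0.1}
    - {"dx": 0,"dy": 0,"dz": 0.2,"ax": 0,"ay": 0,"az": 0,"hand": -0.1}
    - {"dx": 0,"dy": 0,"dz": 0,"ax": 0,"ay": 0,"az": 0,"hand": -0.1}

```text
t: 26.12
eef_pos: [0.4843, 0.0162, 0.0696]
tool_rot: [-0.0, 0.695, 0.719, -0.0]
wrist_force: [1.0, 0.3, 0.5]
gripper_width: 0.552
grip_force: 0.0
```

Emit:
send_rows:
  motion:
    - {"dx": 0,"dy": 0.04,"dz": 0.6,"ax": 0,"ay": 0,"az": 0,"hand": -0.1}
    - {"dx": 0,"dy": 0,"dz": 0.6,"ax": 0,"ay": 0,"az": 0,"hand": -0.1}
    - {"dx": 0,"dy": 0,"dz": 0.45,"ax": 0,"ay": 0,"az": 0,"hand": -0.1}
    - {"dx": 0,"dy": 0,"dz": 0,"ax": 0,"ay": 0,"az": 0,"hand": -0.1}
    - {"dx": 0,"dy": 0,"dz": 0,"ax": 0,"ay": 0,"az": 0,"hand": 1}
    - {"dx": 0,"dy": 0,"dz": 0,"ax": 0,"ay": 0,"az": 0,"hand": 1}
    - {"dx": 0,"dy": 0,"dz": 0,"ax": 0,"ay": 0,"az": 0,"hand": 1}
    - {"dx": 0,"dy": 0,"dz": 0,"ax": 0,"ay": 0,"az": 0,"hand": 1}
    - {"dx": 0,"dy": 0,"dz": 0,"ax": 0,"ay": 0,"az": 0,"hand": 1}
  force: 30

```text
t: 27.25
eef_pos: [0.4859, 0.0163, 0.0289]
tool_rot: [0.0, 0.695, 0.719, 0.0]
wrist_force: [2.1, 0.9, -1.9]
gripper_width: 0.104
grip_force: 30.0
```

Emit:
send_rows:
  motion:
    - {"dx": 0,"dy": 0.01,"dz": -0.43,"ax": 0,"ay": 0,"az": 0,"hand": 1}
    - {"dx": 0,"dy": 0.03,"dz": -0.43,"ax": 0,"ay": 0,"az": 0,"hand": 1}
    - {"dx": 0,"dy": 0.04,"dz": -0.43,"ax": 0,"ay": 0,"az": 0,"hand": 1}
    - {"dx": 0,"dy": 0.06,"dz": -0.43,"ax": 0,"ay": 0,"az": 0,"hand": 1}
    - {"dx": 0,"dy": 0.08,"dz": -0.43,"ax": 0,"ay": 0,"az": 0,"hand": 1}
    - {"dx": 0,"dy": 0.1,"dz": -0.42,"ax": 0,"ay": 0,"az": 0,"hand": 1}

```text
t: 28.0
eef_pos: [0.4935, 0.0167, 0.0937]
tool_rot: [-0.0, 0.695, 0.719, -0.0]
wrist_force: [3.4, -0.9, -5.7]
gripper_width: 0.099
grip_force: 30.0
```

Emit:
send_rows:
  motion:
    - {"dx": 0,"dy": 0.11,"dz": -0.42,"ax": 0,"ay": 0,"az": 0,"hand": 1}
    - {"dx": 0,"dy": 0.13,"dz": -0.42,"ax": 0,"ay": 0,"az": 0,"hand": 1}
    - {"dx": 0,"dy": 0.15,"dz": -0.41,"ax": 0,"ay": 0,"az": 0,"hand": 1}
    - {"dx": 0,"dy": 0.16,"dz": -0.4,"ax": 0,"ay": 0,"az": 0,"hand": 1}
    - {"dx": 0,"dy": 0.18,"dz": -0.4,"ax": 0,"ay": 0,"az": 0,"hand": 1}
    - {"dx": 0,"dy": 0.19,"dz": -0.39,"ax": 0,"ay": 0,"az": 0,"hand": 1}

```text
t: 28.75
eef_pos: [0.5155, 0.0175, 0.1542]
tool_rot: [-0.001, 0.695, 0.719, -0.001]
wrist_force: [-6.5, -1.6, -2.7]
gripper_width: 0.104
grip_force: 30.0
```

Run:
```python
from plant import *;from h import *
s=observe();print(s['eef_pos'],s['wrist_force'],s['qpos'].round(2))
x=.7572-s['eef_pos'][0];z=s['eef_pos'][2]+.019-.046
print(np.arctan2(z,x),np.hypot(x,z))
```

```text
[0.51545129 0.01745086 0.15424757] [-6.52597988 -1.5947566  -2.66711746] [ 0.6   0.23 -0.8   1.8   0.18  1.19 -0.23]
0.4845148621756854 0.27319294231567265
```

Emit:
send_rows:
  motion:
    - {"dx": 0,"dy": 0.21,"dz": -0.38,"ax": 0,"ay": 0,"az": 0,"hand": 1}
    - {"dx": 0,"dy": 0.22,"dz": -0.37,"ax": 0,"ay": 0,"az": 0,"hand": 1}
    - {"dx": 0,"dy": 0.24,"dz": -0.36,"ax": 0,"ay": 0,"az": 0,"hand": 1}
    - {"dx": 0,"dy": 0.25,"dz": -0.35,"ax": 0,"ay": 0,"az": 0,"hand": 1}
    - {"dx": 0,"dy": 0.27,"dz": -0.34,"ax": 0,"ay": 0,"az": 0,"hand": 1}
    - {"dx": 0,"dy": 0.28,"dz": -0.33,"ax": 0,"ay": 0,"az": 0,"hand": 1}

```text
t: 29.5
eef_pos: [0.5506, 0.0188, 0.208]
tool_rot: [-0.002, 0.695, 0.719, -0.003]
wrist_force: [-19.3, -1.7, 11.2]
gripper_width: 0.099
grip_force: 30.0
```

Run:
```python
from plant import *;from h import *
s=observe();print(s['eef_pos'],s['wrist_force'],s['qpos'].round(2))
x=.7572-s['eef_pos'][0];z=s['eef_pos'][2]+.019-.046
print(np.arctan2(z,x),np.hypot(x,z))
```

```text
[0.5506473  0.01884552 0.20803681] [-19.28949353  -1.74957357  11.19010707] [ 0.56  0.27 -0.8   1.64  0.2   1.32 -0.23]
0.7196607853761259 0.2746604152267684
```

Emit:
send_rows:
  motion:
    - {"dx": 0,"dy": 0.24,"dz": -0.36,"ax": 0,"ay": 0,"az": 0,"hand": 1}
    - {"dx": 0,"dy": 0.26,"dz": -0.35,"ax": 0,"ay": 0,"az": 0,"hand": 1}
    - {"dx": 0,"dy": 0.28,"dz": -0.33,"ax": 0,"ay": 0,"az": 0,"hand": 1}
    - {"dx": 0,"dy": 0.31,"dz": -0.3,"ax": 0,"ay": 0,"az": 0,"hand": 1}

```text
t: 30.0
eef_pos: [0.5819, 0.02, 0.2404]
tool_rot: [0.0, 0.695, 0.719, 0.001]
wrist_force: [10.9, 3.5, -17.0]
gripper_width: 0.097
grip_force: 30.0
```

Run:
```python
from plant import *;from h import *
s=observe();print(s['eef_pos'],s['wrist_force'],s['qpos'].round(2))
x=.7572-s['eef_pos'][0];z=s['eef_pos'][2]+.019-.046
print(np.arctan2(z,x),np.hypot(x,z))
```

```text
[0.58186615 0.0199606  0.24042694] [ 10.86511675   3.48596232 -17.0211801 ] [ 0.53  0.32 -0.79  1.52  0.23  1.39 -0.24]
0.8830722889686374 0.27621190848281835
```

Emit:
send_rows:
  motion:
    - {"dx": 0,"dy": 0.24,"dz": -0.16,"ax": 0,"ay": 0,"az": 0,"hand": 1}
    - {"dx": 0,"dy": 0.24,"dz": -0.16,"ax": 0,"ay": 0,"az": 0,"hand": 1}
    - {"dx": 0,"dy": 0.22,"dz": -0.15,"ax": 0,"ay": 0,"az": 0,"hand": 1}
    - {"dx": 0,"dy": 0,"dz": 0,"ax": 0,"ay": 0,"az": 0,"hand": 1}
    - {"dx": 0,"dy": 0,"dz": 0,"ax": 0,"ay": 0,"az": 0,"hand": 1}
    - {"dx": 0,"dy": 0,"dz": 0,"ax": 0,"ay": 0,"az": 0,"hand": 1}

```text
t: 30.75
eef_pos: [0.5977, 0.0206, 0.2529]
tool_rot: [-0.0, 0.695, 0.719, -0.0]
wrist_force: [-4.9, 2.7, 0.8]
gripper_width: 0.104
grip_force: 30.0
```

Run:
```python
from plant import *;from h import *
s=observe();print(s['eef_pos'],s['wrist_force'],s['qpos'].round(2))
x=.7572-s['eef_pos'][0];z=s['eef_pos'][2]+.019-.046
print(np.arctan2(z,x),np.hypot(x,z))
p=get_image('scene');cv2.imwrite('pics/s3.png',cv2.resize(p['img'][200:380,230:430,::-1],(660,594),interpolation=cv2.INTER_CUBIC))
# predicted pointer/band projections for given angle
c,n=np.array([.9993,.038,0]),np.array([-.038,.9993,0]);H=np.array([.7572,.0261,.046])
for th in(.89,.96,1.03):
    P=np.array([H+n*.103+r*(-c*np.cos(th)+np.array([0,0,np.sin(th)])) for r in(.071,.105)])
    uv=cv2.projectPoints(P,np.array(p['rvec']),np.array(p['tvec']),p['K'],None)[0][:,0];print(th,((uv-[230,200])*3.3).round())
```

```text
[0.59767532 0.02055347 0.25293347] [-4.91199585  2.66086395  0.76840446] [ 0.5   0.36 -0.78  1.46  0.25  1.43 -0.25]
0.9560086310188727 0.27657558642148
0.89 [[331. 407.]
 [361. 347.]]
0.96 [[325. 410.]
 [353. 350.]]
1.03 [[320. 413.]
 [345. 355.]]
```

View pics/s3.png

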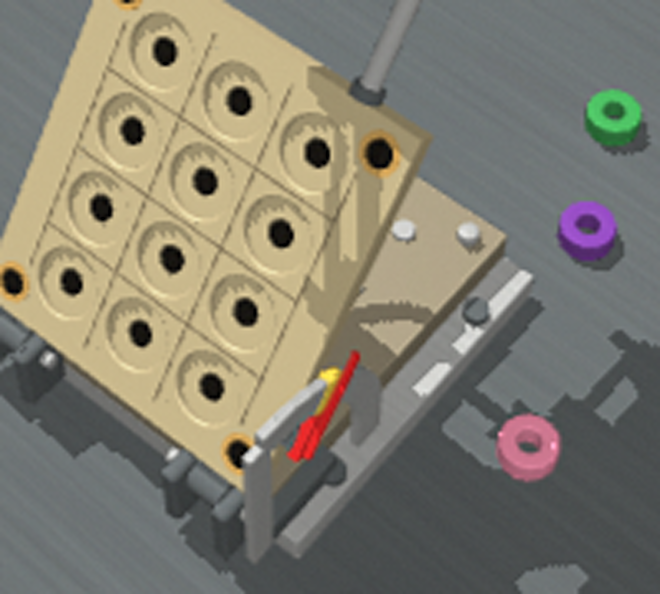

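The pointer tip is at crop px (356,352), in front of the yellow band; I predicted (353,350) for 0.96 rad. I'll let it settle and check that it holds still.

Emit:
send_rows:
  motion:
    - {"dx": 0,"dy": 0,"dz": 0,"ax": 0,"ay": 0,"az": 0,"hand": 1}
    - {"dx": 0,"dy": 0,"dz": 0,"ax": 0,"ay": 0,"az": 0,"hand": 1}
    - {"dx": 0,"dy": 0,"dz": 0,"ax": 0,"ay": 0,"az": 0,"hand": 1}
    - {"dx": 0,"dy": 0,"dz": 0,"ax": 0,"ay": 0,"az": 0,"hand": 1}
    - {"dx": 0,"dy": 0,"dz": 0,"ax": 0,"ay": 0,"az": 0,"hand": 1}
    - {"dx": 0,"dy": 0,"dz": 0,"ax": 0,"ay": 0,"az": 0,"hand": 1}
    - {"dx": 0,"dy": 0,"dz": 0,"ax": 0,"ay": 0,"az": 0,"hand": 1}
    - {"dx": 0,"dy": 0,"dz": 0,"ax": 0,"ay": 0,"az": 0,"hand": 1}

```text
t: 31.8
eef_pos: [0.5976, 0.0206, 0.2529]
tool_rot: [-0.0, 0.695, 0.719, -0.0]
wrist_force: [-4.4, 2.2, 1.3]
gripper_width: 0.102
grip_force: 30.0
```

Run:
```python
from plant import *;from h import *
p=get_image('scene');a=cv2.imread('pics/s3.png')
b=cv2.resize(p['img'][200:380,230:430,::-1],(660,594),interpolation=cv2.INTER_CUBIC)
red=lambda i:np.argwhere((i[...,2]>150)&(i[...,1]<60)&(i[...,0]<60)).mean(0)
print(red(a),red(b))
s=observe();print(s['eef_pos'],s['wrist_force'],abs(s['qd']).max(),s['grip_force'])
for c,n in whites(p,(190,90,310,190)): print(ray(p,c,.018).round(4))
if np.abs(red(a)-red(b)).max()<1 and s['grip_force']>20: print(finish_job())
```

```text
[418.47218629 320.52587322] [418.80052151 320.32790091]
[0.59763376 0.02054612 0.25293417] [-4.86688328  2.50958494  0.87652567] 0.0008379762515171883 29.986717700958252
[ 0.4202 -0.3257  0.018 ]
[ 0.4836 -0.3022  0.018 ]
the job is handed in; nothing more can be done
None
```

I put all three white rings in the blue tray, then raised the empty plate to about 0.956 rad by my estimate (mid-band is 0.96) and handed the job in at about 32 s with the gripper holding the handle still at 30 N; no pass/fail verdict came back, and the last automatic check picked out only two of the rings (all three were seen in the tray just before the lift).

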